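# Fit the cheese-stand post and try the heater

### The job

Get the raclette grill ready: lift the post out of its wooden rest, set its tip down on the floor of the groove in the grill's base, at the end nearest the robot, and slide it along the groove without lifting it out until it drops into the socket hole, pushing it fully home and upright. Then try the heater: push the control stick over to the robot's right, hold it there for about two seconds so that the heater head travels out over the base, and let it spring back to the middle. Leave everything else on the counter where it stands.

Things in the scene. Friction and masses are not known exactly. Their poses are not given: they have to be found in the camera images.
- grill: Raclette grill, fixed: grey base 280 mm long (its x, away from the robot), 160 mm wide (its y, to the left), 51 mm high, origin at the centre of its underside. Along the centre line of its top (y = 0) runs a groove with a socket hole in its floor. On the left stands the heater's aluminium column, 60 x 50 mm, 150 mm high, its middle at x 50 mm, y 200 mm
- heater (a joint): Travel in m of the black heater head on the column (120 x 240 x 45 mm, underside 156 mm and top 201 mm above the counter, centred at grill x 50 mm): 0 parked, covering grill y 160 to 400 mm; with the stick held right it moves up to 0.1 towards the base (grill -y) and returns with the stick
- groove_near (a point): Point on the groove's floor, on its centre line, 19 mm from the groove's end nearest the robot (grill x = -55 mm). The groove is straight, 148 mm long (grill x -74 to +74 mm), 20 mm wide and 6 mm deep; its plain steel floor is 45 mm above the counter
- groove_far (a point): Point on the groove's floor, on its centre line, near its far end (grill x = +65 mm). Somewhere in the floor, on the centre line between grill x = -12 and +52 mm, is the unmarked blind hole: round, 17.5 mm diameter, 38 mm deep; fully home, the post's tip is 34 mm below the floor. Its place differs each time and is not given: slide the post's tip along to find it
- post_grip (a point): Centre of the black grip of the loose post: grip 30 mm diameter and 70 mm long, upright, 75 mm above the post's tip; z points up along the post. 150 g, more or less. The post is 110 mm long over all; below the grip comes a 14 mm bare steel pin 40 mm long, its last 6 mm tapering to a flat 8 mm tip. Fully home, the grip's lower end sits on the base's top
- post_tip (a point): Centre of the post's lower end (flat tip)
- post: The same post as a whole, origin at the centre of its tip, z up along the post
- rest: Wooden rest block, fixed, 75 x 75 mm and 50 mm high, origin at the centre of its underside; the post stands upright in its round hole (17 mm wide, 42 mm deep), the lower end of its grip sitting on the block's top, so the grip spans 50 to 120 mm above the counter
- control: Control box, fixed, grey, 110 x 110 mm and 50 mm high, origin at the centre of its underside, x away from the robot, y to the left; the stick stands in its middle
- control_pivot (a point): Point about which the stick tilts, in the middle of the control box's top, 50 mm above the counter
- stick_knob (a point): Centre of the stick's black ball knob, 36 mm diameter, 105 mm from the pivot on a 12 mm steel rod
- stick_side (a joint): Sideways tilt of the stick: 0 upright, positive when it leans to the box's right (-y), stops at +-0.42 rad. Spring-centred, 0.8 N m per rad (about 3 N at the knob at full tilt). Counts as held over to the right above 0.22 rad
- stick_fwd (a joint): Fore-and-aft tilt of the stick: 0 upright, positive when it leans to the box's +x, stops at +-0.42 rad, same spring
- jar: Loose glass jar, 64 mm diameter, 85 mm high, to be left alone; origin at the centre of its underside
- bottle: Loose white bottle, 60 mm diameter, 170 mm high, to be left alone; origin at the centre of its underside
Things that resemble listed ones, but are neither listed nor needed, are in the scene too. What is shaped like the control but orange or red is not meant.

How it is judged:
By the outcome, as a careful person would: the job done as asked, in the order asked, and still so for the second after the job is handed in, with the robot touching nothing.
It also fails if it takes over 72 s, if anything falls off the work surface, if the arm or the gripper's body presses on something with over 40 N, if the wrist force passes 120 N, or if a joint passes its speed limit or range.

### The arm

A 6-joint arm with a two-finger parallel gripper is mounted at the origin on the work surface. World frame = base frame: x ahead of the robot, y to its left, z up, the work surface at z = 0. Lengths are in m, angles in degrees, forces in N, time in s.
With the tool pointing down it reaches from about 0.25 to 0.725 m from the base axis. Payload 9.7 kg.
Tool frame: the origin (TCP) lies midway between the tips of the shut fingers; the grasp point (between the pads) lies 19 mm behind it; z points along the fingers, y is the line along which they close (so a half turn about z gives the same grasp; the last joint's range is limited). The gripper opens to 85 mm and grips with 20 to 120 N. Pads are 22 mm wide; open, the fingers measure 114 mm over their backs; the gripper's body (76 mm by 85 mm) begins 54 mm behind the grasp point. The pads swing forward as they close: fully open they stand 13 mm farther back than shut.
Start: joints at [70.531, 4.979, 10.078, 95.1, 0, 90], TCP at [0.183, 0.519, 0.231] pointing down, gripper open.
Joint ranges: [-179.16, 179.16], [-48.56, 103.87], [-65.8, 70.77], [-126.05, 130.52], [-82.76, 87.17], [-180, 180]. Speed limits (degrees/s): [127.2, 127.2, 147.25, 180, 180, 180].

### API

Orientations are given as [roll, pitch, yaw] about the fixed x, y, z axes, in that order (R = Rz(yaw) Ry(pitch) Rx(roll)).
In Python, from workcell import bot gives the robot as it stands. The module is installed in compiled form; this text tells all that it offers.
- The arm moves only by the tool send_rows, never from a script. Its argument "moves" is one flat list of numbers, 7 for each row, row after row: the shift along the world's x, y, z normalised to -1 to 1, where 1 is 0.025 m, then the turn, a rotation vector about the world's x, y, z normalised to -1 to 1, where 1 is 0.15 rad, then the closure, from -1 (fully open) to 1 (shut), so that 0 is half open. A call has 1 to 8 rows; each row shifts and turns the commanded pose from where the row before left it; what a row does not reach is not made up. A row lasts 1/8 s, in which the tool goes at most 62.5 mm and 10.7 degrees, less where a joint would pass 70% of its speed; a pose out of reach is approached as far as the arm can. A call with a number of a shift or a turn outside -1 to 1 is refused whole. A call with a gripper value outside its range is refused whole. The fingers move at their own pace and stop on an object; "squeeze" is the grip in N (left out, the last holds). Time passes only in rows, so rows that do not move let the fingers close. It gives the time, the measured TCP pose, the force, the opening and the grip force at its end, in the units of the state.
- bot.get_obs(): the state, without advancing time (a new reading comes with each control period).
- bot.camera(name): name is "side" or "top" or "wrist"; returns a dict with "color" (420x560x3 uint8, red, green, blue), "camera_matrix" (3x3 intrinsics, pixels), "R" (3x3) and "t" (3): a world point X has camera coordinates R X + t. Camera axes: x right, y down, z forward; pixel columns grow to the right and rows downward; lengths in m; the calibration is good to about 2 mm. A picture is of the moment at which its call begins. There is no depth.
- bot.job_done(): hands the job in; it is judged then, once.
Trained networks look in the newest picture that a camera, given by its name, has taken for a name from the list of things; names that differ only in an ending like _2 or _b are one class to them, and where a whole thing is asked for, a point or a joint stands for the part that bears it (a point fixed in the world has none). Each returns a list of dicts, best first, with "p" (0 to 1); they miss things now and then, are a little off and sometimes report something else, mostly with a low value. They report only what shows in the picture. A call takes as long as a camera call. They do not tell look-alikes from the thing itself.
- bot.boxes_of(camera, query): "extent" ([left, top, right, bottom] in pixels, round what is visible of it).
- bot.trace(camera, query): "region" (420x560 bool, what is visible of it) and "extent" ([left, top, right, bottom] in pixels, round what is visible of it).
- bot.landmark_of(camera, query): "pixel" ([column, row] in pixels: a listed point, or the origin of a listed thing).
The state is a dict: "time": time; "q": joint angles; "qd": joint speeds; "joint_efforts": joint torques, N m; "ee_pos": TCP position; "tcp_rot": TCP orientation; "wrist_force": force on the tool from outside, world axes, zero at the start; "torque": the same for the moment, N m; "opening": finger opening in m; "grasp_force": force on a finger pad.
Only numpy, scipy, OpenCV 4.12 (cv2) and the standard library are available. Lean on these libraries where they do the work, as an engineer would, in place of code of your own. Each camera call takes 0.05 s, during which the arm holds its last target. There are 200 camera calls.

## Working session

There is one attempt and no reset: what is moved stays moved. The work goes in short steps, Python scripts to look and compute and a tool call to move; the robot and the scene stay as the last step left them, time stands still between calls to the robot, and variables do not carry over. Pictures are saved under pics/ and viewed, at most 10 in all, crops included, and the job is handed in when it is done.

Besides the shell and the picture viewer there is one more tool, called after "Call:" as name(argument=value, ...) on one line, values as JSON. send_rows: Moves the arm, as the interface text tells. Its arguments: {"type":"object","properties":{"moves":{"type":"array"},"squeeze":{"type":"number"}},"required":["moves"]}

```bash
mkdir -p pics; cat > h.py <<'E'
from workcell import bot
import numpy as np, cv2
def cam(n): return bot.camera(n)
def pt(c,px,z):
    K=np.array(c["camera_matrix"]);R=np.array(c["R"]);t=np.array(c["t"])
    d=R.T@np.linalg.inv(K)@np.array([px[0],px[1],1.]);o=-R.T@t
    return o+d*(z-o[2])/d[2]
def proj(c,X):
    v=np.array(c["camera_matrix"])@(np.array(c["R"])@np.array(X)+np.array(c["t"]));return v[:2]/v[2]
def save(c,f,crop=None,s=1):
    im=c["color"][:,:,::-1]
    if crop: im=im[crop[1]:crop[3],crop[0]:crop[2]]
    cv2.imwrite(f,cv2.resize(im,None,fx=s,fy=s,interpolation=cv2.INTER_CUBIC))
def tri(obs):
    A=[];b=[]
    for c,px in obs:
        K=np.array(c["camera_matrix"]);R=np.array(c["R"]);t=np.array(c["t"])
        d=R.T@np.linalg.inv(K)@np.array([px[0],px[1],1.]);d/=np.linalg.norm(d);o=-R.T@t
        P=np.eye(3)-np.outer(d,d);A.append(P);b.append(P@o)
    return np.linalg.lstsq(np.vstack(A),np.hstack(b),rcond=None)[0]
E
python3 - <<'E'
from h import *
cs={n:cam(n) for n in("top","side")}
Z=dict(grill=0,groove_near=.045,groove_far=.045,post_grip=.085,rest=0,control=0,control_pivot=.05,stick_knob=.155,jar=0,bottle=0,post_tip=.01)
for n,c in cs.items():
    save(c,f"pics/{n}0.png",s=1.4)
    for q,z in Z.items():
        for r in bot.landmark_of(n,q)[:3]:
            if r["p"]>.15: print(n,q,round(r["p"],2),np.round(r["pixel"],1),np.round(pt(c,r["pixel"],z),4))
o=bot.get_obs();print(o["time"],o["ee_pos"],o["tcp_rot"],o["opening"],o["wrist_force"])
E
```

```text
top grill 0.9 [224.6 210.4] [0.5635 0.1116 0.    ]
top groove_near 0.68 [223.9 222.1] [0.5193 0.1074 0.045 ]
top groove_far 0.67 [223.  185.3] [0.6284 0.1111 0.045 ]
top post_grip 0.56 [331.4 238.7] [ 0.4595 -0.1952  0.085 ]
top rest 0.78 [327.1 244.8] [ 0.455  -0.1896  0.    ]
top control 0.92 [391.7 223.4] [ 0.5153 -0.3828  0.    ]
top control 0.71 [453.7 195.8] [ 0.596  -0.5735  0.    ]
top control_pivot 0.79 [455.3 191.1] [ 0.5978 -0.5618  0.05  ]
top control_pivot 0.73 [400.8 218.7] [ 0.5192 -0.3988  0.05  ]
top control_pivot 0.64 [433.1 286.8] [ 0.3249 -0.476   0.05  ]
top stick_knob 0.76 [442.5 286.7] [ 0.3189 -0.4695  0.155 ]
top stick_knob 0.75 [473.4 183.2] [ 0.5922 -0.5751  0.155 ]
top stick_knob 0.53 [408.5 208.9] [ 0.5247 -0.3962  0.155 ]
top jar 0.82 [313.  164.2] [ 0.7022 -0.1552  0.    ]
top bottle 0.68 [369.3 285.5] [ 0.3346 -0.3071  0.    ]
side grill 0.86 [273.4 190.2] [0.5703 0.1013 0.    ]
side groove_near 0.83 [258.2 186.3] [0.5184 0.1004 0.045 ]
side groove_near 0.42 [290.3 277.9] [ 0.4319 -0.224   0.045 ]
side groove_far 0.87 [292.3 167.4] [0.6497 0.1182 0.045
[... 330 characters left out ...]
-0.3889  0.    ]
side control_pivot 0.93 [359.1 312.8] [ 0.5169 -0.3904  0.05  ]
side control_pivot 0.85 [435.3 358. ] [ 0.5908 -0.5602  0.05  ]
side control_pivot 0.65 [310.2 383.8] [ 0.331  -0.4664  0.05  ]
side stick_knob 0.96 [449.1 336.5] [ 0.5903 -0.5607  0.155 ]
side stick_knob 0.9 [311.9 362.2] [ 0.3316 -0.4638  0.155 ]
side stick_knob 0.6 [364.5 288.2] [ 0.5166 -0.3883  0.155 ]
side jar 0.84 [357.3 226.1] [ 0.7044 -0.1505  0.    ]
side bottle 0.74 [359.8 222.7] [ 0.7185 -0.1441  0.    ]
side bottle 0.66 [277.  338.7] [ 0.333  -0.3257  0.    ]
1.2 [0.18331459 0.51855382 0.23130541] [1.79998381e+02 1.80560575e-03 1.60530203e+02] 0.0855724479377754 [-0.32876061 -0.22096897  0.28654251]
```

View pics/top0.png

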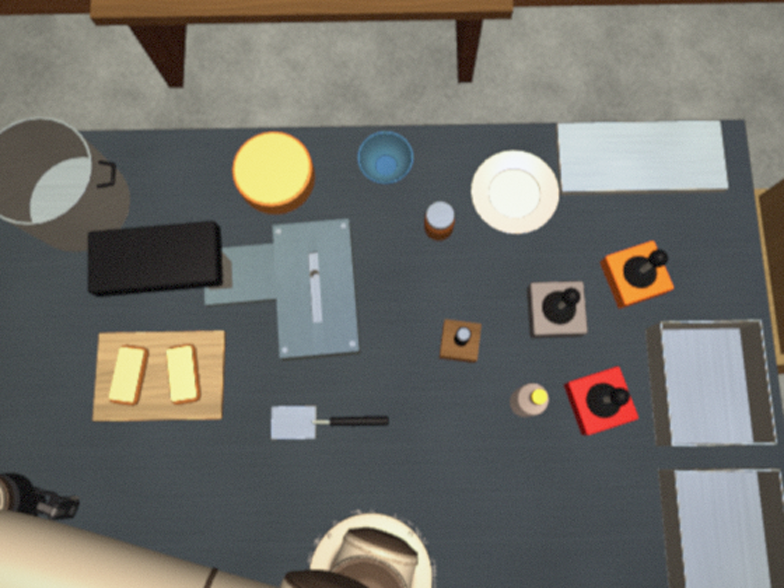

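View pics/side0.png

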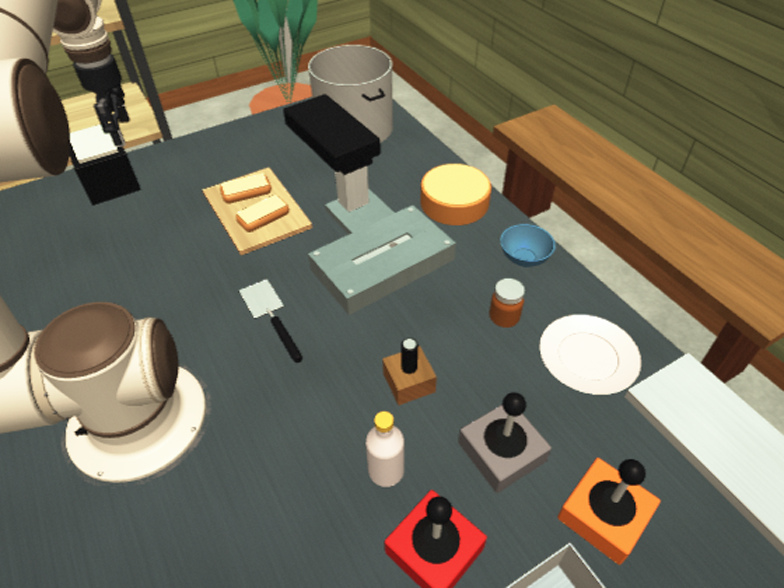

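Top picture: the grey control is at about (558,308), the orange look-alike at (638,272) and the red one at (601,400). By the description I want the grey one. There is only one post, at (462,338) in the brown rest. The bottle is at (530,400) and the jar at (440,218). The groove runs from about (317,322) to (314,253), with a spot near (314,272).

```bash
python3 - <<'E'
from h import *
c=cam("top"); s=cam("side")
im=c["color"][:,:,::-1]
a=cv2.resize(im[150:262,180:262],None,fx=5,fy=5,interpolation=cv2.INTER_CUBIC)
b=cv2.resize(im[190:270,305:430],None,fx=3.2,fy=3.2,interpolation=cv2.INTER_CUBIC)
si=s["color"][:,:,::-1]
d=cv2.resize(si[225:300,255:330],None,fx=4,fy=4,interpolation=cv2.INTER_CUBIC)
W=np.zeros((600,800,3),np.uint8);W[:560,:388] = a[:560,:388];W[:256,392:792]=b[:256,:400];W[260:560,392:692]=d
cv2.imwrite("pics/crop.png",W)
# groove: bright pixels
hsv=im[175:235,215:232].astype(int).sum(2); m=hsv>480
ys,xs=np.nonzero(m)
P=np.array([pt(c,(x+215,y+175),.045)[:2] for x,y in zip(xs,ys)])
(cx,cy),wh,ang=cv2.minAreaRect(np.float32(P)*1000);print("groove",cx,cy,wh,ang)
for n,q,z in(("top","grill",.051),("side","grill",.051),("top","rest",.05),("top","control",.05),("side","control",.05)):
    C=c if n=="top" else s
    for r in bot.trace(n,q)[:3]:
        ys,xs=np.nonzero(r["region"])
        P=np.array([pt(C,(x,y),z)[:2] for x,y in zip(xs,ys)])*1000
        print(n,q,round(r["p"],2),np.round(r["extent"]),cv2.minAreaRect(np.float32(P)))
for q in("post_grip","stick_knob"):
  for C,n in((c,"top"),(s,"side")):
    for r in bot.trace(n,q)[:3]: print(n,q,round(r["p"],2),np.round(r["extent"]))
E
```

```text
groove 569.1385498046875 105.12808227539062 (146.10476684570312, 20.728727340698242) 4.163671016693115
top grill 0.95 [ 61. 156. 257. 257.] ((569.3629760742188, 296.9854736328125), (564.9074096679688, 294.0931701660156), 89.6277084350586)
side grill 0.86 [203.  68. 330. 223.] ((599.8501586914062, 367.8255310058594), (815.659912109375, 313.54254150390625), 82.54930114746094)
top rest 0.66 [314. 228. 343. 260.] ((453.4643859863281, -189.544189453125), (76.09355163574219, 81.42413330078125), 80.65938568115234)
top control 0.92 [402. 259. 454. 312.] ((328.5622863769531, -463.77935791015625), (115.083251953125, 124.30796813964844), 16.774250030517578)
top control 0.88 [378. 203. 419. 240.] ((514.6190795898438, -388.79315185546875), (117.18758392333984, 113.55314636230469), 88.98482513427734)
top control 0.82 [429. 172. 483. 222.] ((588.0921020507812, -564.1029663085938), (114.16053009033203, 138.8590850830078), 17.367910385131836)
side control 0.9 [274. 349. 346. 420.] ((327.310302734375, -472.01934814453125), (121.6771240234375, 116.5028076171875), 15.292144775390625)
side control 0.81 [400. 324. 475. 404.] ((599.1945190429688, -560.3054809570312), (169.36911010742188, 111.62388610839844), 18.08560562133789)
side control 0.79 [324. 282. 394. 348.] ((520.9771118164062, -393.0692138671875), (147.53811645507812, 130.84751892089844), 1.0229125022888184)
top post_grip 0.53 [324. 233. 336. 245.]
side post_grip 0.64 [285. 242. 295. 269.]
side post_grip 0.29 [262. 293. 290. 348.]
top stick_knob 0.73 [458. 178. 477. 195.]
top stick_knob 0.61 [401. 206. 416. 216.]
top stick_knob 0.56 [431. 276. 450. 291.]
side stick_knob 0.93 [435. 330. 462. 356.]
side stick_knob 0.7 [357. 282. 376. 314.]
side stick_knob 0.58 [303. 355. 324. 388.]
```

View pics/crop.png

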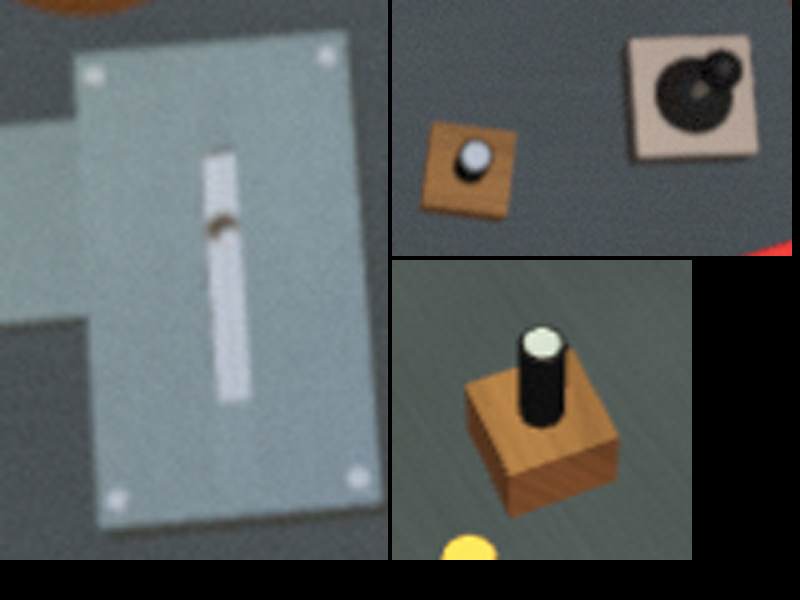

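The crop shows the post (cap) upright in the brown rest, the grey control with its upright stick, and the groove with a dark spot that is probably the hole, at top pixel (224.4,195.2). That puts it near grill x ≈ +30 mm.

```bash
python3 - <<'E'
from h import *
c=cam("top"); s=cam("side")
print("cap",tri([(c,(330.9,238.75)),(s,(292.5,245.75))]),pt(c,(330.9,238.75),.12),pt(s,(292.5,245.75),.12))
print("hole",pt(c,(224.4,195.2),.045))
print("ends",pt(c,(226.8,230.6),.045),pt(c,(224,180.4),.051))
# screws / corners
for p in((98,527),(383,499),(347,32),(75,57)): print("corner",pt(c,(180+p[0]/5-.4,150+p[1]/5-.4),.051))
k=[(c,(408.5,211)),(s,(366.5,288.5))];print("knob",tri(k))
E
```

```text
cap [ 0.45547529 -0.19114532  0.12283297] [ 0.45385115 -0.19067794  0.12      ] [ 0.45878227 -0.18979039  0.12      ]
hole [0.59865597 0.10676307 0.045     ]
ends [0.49439913 0.09890903 0.045     ] [0.64146181 0.10756526 0.051     ]
corner [0.42506918 0.17515323 0.051     ]
corner [0.43807014 0.01482766 0.051     ]
corner [0.71448047 0.03491002 0.051     ]
corner [0.70193741 0.19424774 0.051     ]
knob [ 0.51710425 -0.39391092  0.16148783]
```

Call:
send_rows(moves=[0.3, -1, 0, 0, 0, -0.96, -1, 0.3, -1, 0, 0, 0, -0.96, -1, 0.3, -1, 0, 0, 0, -0.96, -1, 0.3, -1, 0, 0, 0, -0.96, -1, 0.4, -1, 0, 0, 0, -0.97, -1, 0.4, -1, 0, 0, 0, -0.97, -1, 0.4, -1, 0, 0, 0, -0.97, -1, 0.4, -1, 0, 0, 0, -0.97, -1])

```text
time: 2.85
ee_pos: [0.2535, 0.3177, 0.2314]
tcp_rot: [180.0, -0.0, 93.9]
wrist_force: [-0.4, -0.0, 0.2]
opening: 0.0853
grasp_force: 0.0
```

Call:
send_rows(moves=[0.4, -1, 0, 0, 0, 0, -1, 0.4, -1, 0, 0, 0, 0, -1, 0.4, -1, 0, 0, 0, 0, -1, 0.4, -1, 0, 0, 0, 0, -1, 0.4, -1, 0, 0, 0, 0, -1, 0.4, -1, 0, 0, 0, 0, -1, 0.4, -1, 0, 0, 0, 0, -1, 0.4, -1, 0, 0, 0, 0, -1])

```text
time: 3.85
ee_pos: [0.3335, 0.1177, 0.2315]
tcp_rot: [180.0, -0.0, 94.2]
wrist_force: [0.4, 0.5, -0.6]
opening: 0.0855
grasp_force: 0.0
```

Call:
send_rows(moves=[0.4, -1, 0, 0, 0, 0, -1, 0.4, -1, 0, 0, 0, 0, -1, 0.4, -1, 0, 0, 0, 0, -1, 0.4, -1, 0, 0, 0, 0, -1, 0.4, -1, 0, 0, 0, 0, -1, 0.4, -1, 0, 0, 0, 0, -1, 0.4, -1, 0, 0, 0, 0, -1, 0.4, -1, 0, 0, 0, 0, -1])

```text
time: 4.85
ee_pos: [0.4136, -0.0824, 0.2314]
tcp_rot: [180.0, 0.0, 94.2]
wrist_force: [1.0, 0.2, -0.2]
opening: 0.0856
grasp_force: 0.0
```

Call:
send_rows(moves=[0.4, -1, -0.4, 0, 0, 0, -1, 0.4, -1, -0.4, 0, 0, 0, -1, 0.4, -1, -0.4, 0, 0, 0, -1, 0.4, -1, -0.4, 0, 0, 0, -1, 0.1, -0.34, 0, 0, 0, 0, -1, 0, 0, 0, 0, 0, 0, -1])

```text
time: 5.6
ee_pos: [0.4557, -0.19, 0.1915]
tcp_rot: [-180.0, -0.0, 94.1]
wrist_force: [0.4, 0.4, 0.1]
opening: 0.0852
grasp_force: 0.0
```

```bash
python3 - <<'E'
from h import *
w=cam("wrist");t=cam("top")
save(w,"pics/w1.png",s=1.2)
for q,z in(("post_grip",.085),("rest",.05),("post_tip",0.01)):
    for r in bot.landmark_of("wrist",q)[:2]: print(q,round(r["p"],2),r["pixel"],pt(w,r["pixel"],z))
for r in bot.trace("wrist","post_grip")[:2]: print(r["p"],r["extent"])
for X in((.456,-.191,.12),(.456,-.191,.05)): print(proj(w,X))
o=bot.get_obs();print(o["ee_pos"],o["tcp_rot"],o["wrist_force"],o["q"])
E
```

```text
post_grip 0.96 [280.0, 204.4] [ 0.4530878  -0.18789861  0.085     ]
rest 0.88 [284.8, 185.0] [ 0.45695448 -0.17794077  0.05      ]
0.75 [264.8, 182.1, 302.1, 235.1]
[283.12633458 221.40103965]
[282.88277378 197.49634356]
[ 0.45583545 -0.18944321  0.19175812] [1.79960112e+02 1.70677885e-02 9.42239057e+01] [0.74508225 0.13409116 0.86779718] [-2.25691401e+01 -3.42118540e+00 -2.80174343e+00  9.05761431e+01
  2.74469449e-03  6.32069493e+01]
```

View pics/w1.png

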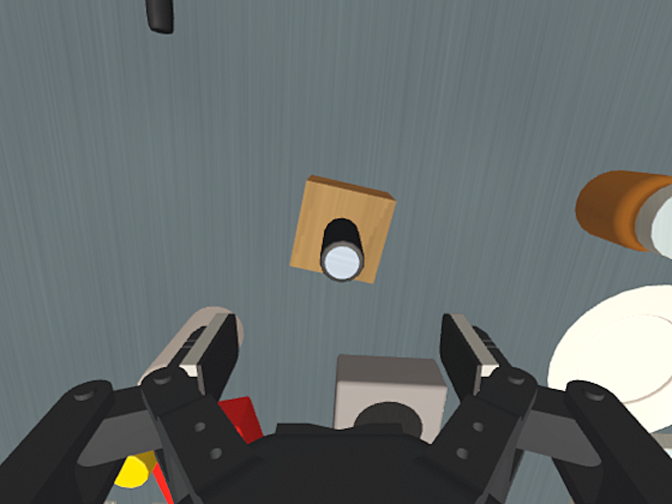

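The wrist picture shows the post cap at (342,261), centred between the open fingers and matching the estimate to within about 2-3 mm. I'm descending to grip it.

Call:
send_rows(moves=[0.04, 0.02, -0.9, 0, 0, 0, -1, 0, 0, -0.9, 0, 0, 0, -1, 0, 0, -0.9, 0, 0, 0, -1, 0, 0, -0.9, 0, 0, 0, -1, 0, 0, -0.9, 0, 0, 0, -1, 0, 0, -0.37, 0, 0, 0, -1, 0, 0, 0, 0, 0, 0, -1])

```text
time: 6.78
ee_pos: [0.4567, -0.1892, 0.0695]
tcp_rot: [-180.0, -0.0, 94.2]
wrist_force: [-0.3, -0.8, 0.4]
opening: 0.0853
grasp_force: 0.0
```

Call:
send_rows(moves=[0, 0, 0, 0, 0, 0, 1, 0, 0, 0, 0, 0, 0, 1, 0, 0, 0, 0, 0, 0, 1, 0, 0, 0, 0, 0, 0, 1, 0, 0, 0, 0, 0, 0, 1, 0, 0, 0, 0, 0, 0, 1], squeeze=70)

```text
time: 7.52
ee_pos: [0.4571, -0.1896, 0.0702]
tcp_rot: [179.9, 0.0, 94.2]
wrist_force: [-0.2, 1.0, 6.6]
opening: 0.0286
grasp_force: 68.7
```

Call:
send_rows(moves=[0, 0, 0.6, 0, 0, 0, 1, 0, 0, 0.9, 0, 0, 0, 1, 0, 0, 0.9, 0, 0, 0, 1, 0, 0, 1, 0, 0, 0, 1, 0, 0.4, 0, 0, 0, 0, 1, 0.2, 0.9, 0, 0, 0, 0, 1, 0.2, 1, 0, 0, 0, 0, 1, 0.2, 1, 0, 0, 0, 0, 1])

```text
time: 8.52
ee_pos: [0.4714, -0.1056, 0.1534]
tcp_rot: [-179.9, -0.0, 94.2]
wrist_force: [0.0, -0.4, -1.1]
opening: 0.0286
grasp_force: 69.1
```

Call:
send_rows(moves=[0.22, 1, 0, 0, 0, 0, 1, 0.22, 1, 0, 0, 0, 0, 1, 0.22, 1, 0, 0, 0, 0, 1, 0.22, 1, 0, 0, 0, 0, 1, 0.22, 1, 0, 0, 0, 0, 1, 0.22, 1, 0, 0, 0, 0, 1, 0.22, 1, 0, 0, 0, 0, 1, 0.18, 0.8, 0, 0, 0, 0, 1])

```text
time: 9.52
ee_pos: [0.5143, 0.0894, 0.1536]
tcp_rot: [-179.9, 0.0, 94.2]
wrist_force: [0.1, 0.4, -1.4]
opening: 0.0284
grasp_force: 69.1
```

Call:
send_rows(moves=[0, 0.5, 0, 0, 0, 0, 1, 0, 0, 0, 0, 0, 0, 1])

```text
time: 9.78
ee_pos: [0.5145, 0.1011, 0.1542]
tcp_rot: [-180.0, 0.0, 94.2]
wrist_force: [-1.0, -0.3, -0.8]
opening: 0.0285
grasp_force: 69.1
```

```bash
python3 - <<'E'
from h import *
t=cam("top");s=cam("side");w=cam("wrist")
for n,c in(("top",t),("side",s),("wrist",w)):
    for q in("post_tip","groove_near","groove_far"):
        for r in bot.landmark_of(n,q)[:1]: print(n,q,round(r["p"],2),np.round(r["pixel"],1),pt(c,r["pixel"],.045 if q!="post_tip" else .097).round(4))
o=bot.get_obs();print(o["ee_pos"],o["tcp_rot"],o["wrist_force"],o["opening"])
a=cv2.resize(s["color"][130:220,210:330,::-1],None,fx=4.5,fy=4.5,interpolation=cv2.INTER_CUBIC)
cv2.imwrite("pics/s1.png",a)
# expected tip projection in side/wrist
p=o["ee_pos"]-np.array([0,0,.06]);print(proj(s,p),proj(w,p),p)
for X in(-74,-55,65):
    g=np.array([.5695+.9974*X/1000,.105+.0715*X/1000,.045]);print(X,g,proj(s,g),proj(w,g))
E
```

```text
top groove_near 0.92 [224.8 225.5] [0.5093 0.1048 0.045 ]
top groove_far 0.72 [223.6 184.9] [0.6296 0.1094 0.045 ]
side post_tip 0.64 [254.  172.6] [0.5123 0.1092 0.097 ]
side groove_near 0.63 [255.1 188.9] [0.5052 0.0956 0.045 ]
side groove_far 0.89 [290.  170.2] [0.6369 0.111  0.045 ]
wrist post_tip 0.79 [282.1 222.6] [0.5138 0.1034 0.097 ]
wrist groove_near 0.88 [284.6 202.1] [0.5161 0.1038 0.045 ]
wrist groove_far 0.61 [419.7 197.7] [0.6369 0.1169 0.045 ]
[0.51483093 0.10041097 0.15457085] [ 1.79996006e+02 -6.81806387e-04  9.41678358e+01] [ 0.02239986  0.28453404 -1.85686384] 0.028730137414642472
[256.25692987 174.67687734] [283.15880529 225.24690867] [0.51483093 0.10041097 0.09457085]
-74 [0.4956924 0.099709  0.045    ] [251.63177405 189.23540349] [261.83851551 204.86896631]
-55 [0.514643  0.1010675 0.045    ] [257.00179691 186.61628088] [282.8117406  204.91311519]
65 [0.634331  0.1096475 0.045    ] [289.53803177 170.74737479] [415.2066801  205.19180806]
```

View pics/s1.png

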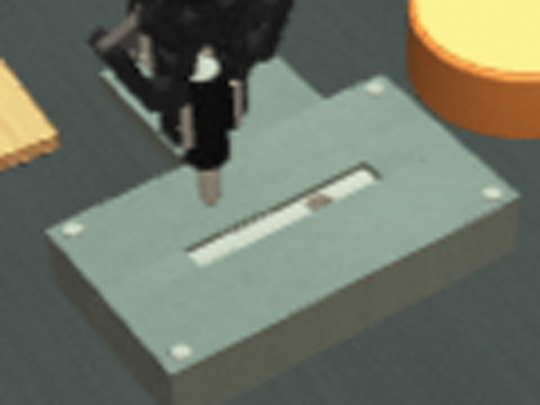

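The side crop shows the post upright in the gripper above the near part of the groove, with the tip at crop (208,200). The groove runs from crop (195,255) to (370,172), with the dark hole spot at (318,203). I'll check the lateral alignment from the wrist.

```bash
python3 - <<'E'
from h import *
w=cam("wrist")
im=w["color"][:,:,::-1]
cv2.imwrite("pics/w2.png",cv2.resize(im[130:280,210:470],None,fx=3,fy=3,interpolation=cv2.INTER_CUBIC))
E
```

```text
(no output)
```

View pics/w2.png

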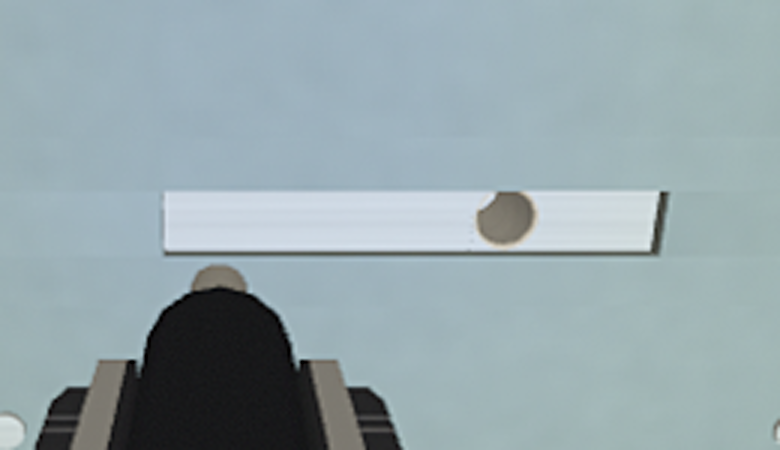

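```bash
python3 - <<'E'
from h import *
w=cam("wrist");o=bot.get_obs();print(o["ee_pos"])
f=lambda u,v,z:pt(w,(210+u/3-.33,130+v/3-.33),z).round(4)
print("hole",f(507,215,.045))
print("floor low",f(250,250,.045),f(600,250,.045)); print("top low",f(250,255,.051),"top high",f(250,190,.051),f(600,190,.051))
print("ends",f(163,220,.051),f(668,220,.051),f(655,220,.045))
print("tip pin top",f(219.5,264+27,.1006), "screws",f(2,430,.051))
E
```

```text
[0.51479959 0.10049458 0.15452876]
hole [0.6009 0.1111 0.045 ]
floor low [0.5247 0.0943 0.045 ] [0.6311 0.1021 0.045 ]
top low [0.5245 0.0947 0.051 ] top high [0.5228 0.1147 0.051 ] [0.6244 0.1221 0.051 ]
ends [0.498  0.1037 0.051 ] [0.6462 0.1146 0.051 ] [0.6457 0.1128 0.045 ]
tip pin top [0.5147 0.1018 0.1006] screws [0.4507 0.0302 0.051 ]
```

The wrist crop shows the round hole at crop (507,215), world (0.601,0.111). The groove is parallel to the tool and its centre line lies about 2 mm to +y of the tip. I'm correcting that and lowering.

Call:
send_rows(moves=[0.08, 0.1, -0.4, 0, 0, 0, 1, 0, 0, -0.6, 0, 0, 0, 1, 0, 0, -0.5, 0, 0, 0, 1, 0, 0, -0.26, 0, 0, 0, 1, 0, 0, 0, 0, 0, 0, 1])

```text
time: 11.1
ee_pos: [0.5165, 0.103, 0.1099]
tcp_rot: [-179.9, 0.0, 94.2]
wrist_force: [0.2, -0.2, -1.6]
opening: 0.0286
grasp_force: 69.1
```

Call:
send_rows(moves=[0, 0, -0.08, 0, 0, 0, 1, 0, 0, -0.06, 0, 0, 0, 1, 0, 0, 0, 0, 0, 0, 1])

```text
time: 11.48
ee_pos: [0.5169, 0.1031, 0.1071]
tcp_rot: [180.0, -0.0, 94.2]
wrist_force: [-0.6, 0.4, -1.3]
opening: 0.0288
grasp_force: 69.1
```

Call:
send_rows(moves=[0, 0, -0.06, 0, 0, 0, 1, 0, 0, 0, 0, 0, 0, 1])

```text
time: 11.72
ee_pos: [0.5168, 0.103, 0.1055]
tcp_rot: [-180.0, 0.0, 94.2]
wrist_force: [-0.0, -0.3, -1.2]
opening: 0.0287
grasp_force: 69.1
```

Call:
send_rows(moves=[0, 0, -0.04, 0, 0, 0, 1, 0, 0, 0, 0, 0, 0, 1])

```text
time: 11.98
ee_pos: [0.5169, 0.1031, 0.1051]
tcp_rot: [180.0, -0.0, 94.2]
wrist_force: [-2.0, 0.1, 4.1]
opening: 0.0287
grasp_force: 70.0
```

The floor is touched: about 5 N at TCP z 0.105. I'm sliding along the groove with light pressure.

Call:
send_rows(moves=[0.1, 0.007, -0.01, 0, 0, 0, 1, 0.2, 0.015, 0, 0, 0, 0, 1, 0.2, 0.015, 0, 0, 0, 0, 1, 0.2, 0.015, 0, 0, 0, 0, 1, 0.2, 0.015, 0, 0, 0, 0, 1])

```text
time: 12.6
ee_pos: [0.5391, 0.1048, 0.105]
tcp_rot: [-180.0, -0.0, 94.2]
wrist_force: [-4.7, 0.4, 7.7]
opening: 0.0283
grasp_force: 70.2
```

Call:
send_rows(moves=[0.2, 0.015, 0, 0, 0, 0, 1, 0.2, 0.015, 0, 0, 0, 0, 1, 0.2, 0.015, 0, 0, 0, 0, 1, 0.2, 0.015, 0, 0, 0, 0, 1, 0.2, 0.015, 0, 0, 0, 0, 1, 0.2, 0.015, 0, 0, 0, 0, 1, 0.2, 0.015, 0, 0, 0, 0, 1, 0, 0, 0, 0, 0, 0, 1])

```text
time: 13.6
ee_pos: [0.5747, 0.1074, 0.1051]
tcp_rot: [180.0, -0.0, 94.2]
wrist_force: [-2.0, 0.1, 6.4]
opening: 0.0285
grasp_force: 69.9
```

Call:
send_rows(moves=[0.2, 0.015, 0, 0, 0, 0, 1, 0.2, 0.015, 0, 0, 0, 0, 1, 0.2, 0.015, 0, 0, 0, 0, 1, 0.12, 0.009, 0, 0, 0, 0, 1, 0, 0, 0, 0, 0, 0, 1])

```text
time: 14.22
ee_pos: [0.5926, 0.1088, 0.105]
tcp_rot: [180.0, -0.0, 94.2]
wrist_force: [-2.2, 0.2, 5.8]
opening: 0.0288
grasp_force: 70.1
```

Call:
send_rows(moves=[0.08, 0.006, -0.01, 0, 0, 0, 1, 0.08, 0.006, -0.01, 0, 0, 0, 1, 0, 0, 0, 0, 0, 0, 1])

```text
time: 14.6
ee_pos: [0.5966, 0.109, 0.1037]
tcp_rot: [180.0, 0.0, 94.2]
wrist_force: [0.4, 0.4, -0.5]
opening: 0.0283
grasp_force: 69.4
```

Call:
send_rows(moves=[0.08, 0.006, -0.02, 0, 0, 0, 1, 0.08, 0.006, -0.04, 0, 0, 0, 1, 0, 0, -0.1, 0, 0, 0, 1, 0, 0, 0, 0, 0, 0, 1])

```text
time: 15.1
ee_pos: [0.6001, 0.1093, 0.0993]
tcp_rot: [-180.0, 0.0, 94.2]
wrist_force: [-0.3, -0.2, -1.4]
opening: 0.0284
grasp_force: 69.3
```

Call:
send_rows(moves=[0, 0, -0.12, 0, 0, 0, 1, 0, 0, -0.12, 0, 0, 0, 1, 0, 0, 0, 0, 0, 0, 1])

```text
time: 15.48
ee_pos: [0.6001, 0.1093, 0.0934]
tcp_rot: [-180.0, 0.0, 94.2]
wrist_force: [-0.2, 0.6, -0.6]
opening: 0.0286
grasp_force: 69.3
```

No side force, so the post is well centred. I'm pushing it home, where TCP z should be about 0.071.

Call:
send_rows(moves=[0, 0, -0.2, 0, 0, 0, 1, 0, 0, -0.25, 0, 0, 0, 1, 0, 0, -0.25, 0, 0, 0, 1, 0, 0, -0.1, 0, 0, 0, 1, 0, 0, 0, 0, 0, 0, 1])

```text
time: 16.1
ee_pos: [0.6002, 0.1093, 0.0735]
tcp_rot: [-180.0, 0.0, 94.2]
wrist_force: [-0.3, -0.2, -1.1]
opening: 0.0289
grasp_force: 69.3
```

Call:
send_rows(moves=[0, 0, -0.06, 0, 0, 0, 1, 0, 0, -0.06, 0, 0, 0, 1, 0, 0, 0, 0, 0, 0, 1])

```text
time: 16.48
ee_pos: [0.6005, 0.1093, 0.0712]
tcp_rot: [180.0, -0.0, 94.2]
wrist_force: [-0.6, 0.2, 1.6]
opening: 0.0288
grasp_force: 69.8
```

Call:
send_rows(moves=[0, 0, -0.04, 0, 0, 0, 1, 0, 0, 0, 0, 0, 0, 1])

```text
time: 16.73
ee_pos: [0.6005, 0.1093, 0.0712]
tcp_rot: [179.9, -0.0, 94.2]
wrist_force: [-3.3, 0.2, 8.7]
opening: 0.0286
grasp_force: 70.5
```

Call:
send_rows(moves=[0, 0, 0, 0, 0, 0, -0.3, 0, 0, 0, 0, 0, 0, -1, 0, 0, 0, 0, 0, 0, -1, 0, 0, 0, 0, 0, 0, -1, 0, 0, 0, 0, 0, 0, -1, 0, 0, 0, 0, 0, 0, -1])

```text
time: 17.48
ee_pos: [0.6003, 0.1093, 0.0698]
tcp_rot: [-180.0, -0.0, 94.2]
wrist_force: [0.1, 0.5, -0.3]
opening: 0.0851
grasp_force: 0.0
```

Call:
send_rows(moves=[0, 0, 0.5, 0, 0, 0, -1, 0, 0, 0.9, 0, 0, 0, -1, 0, 0, 1, 0, 0, 0, -1, 0, 0, 1, 0, 0, 0, -1, 0, 0, 1, 0, 0, 0, -1, 0, 0, 1, 0, 0, 0, -1, 0, -0.3, 1, 0, 0, 0, -1, 0, -0.6, 0, 0, 0, 0, -1])

```text
time: 18.48
ee_pos: [0.6011, 0.0869, 0.2326]
tcp_rot: [179.8, -0.0, 94.2]
wrist_force: [-0.1, -0.1, -0.1]
opening: 0.0856
grasp_force: 0.0
```

```bash
python3 - <<'E'
from h import *
t=cam("top");s=cam("side");w=cam("wrist")
A=np.zeros((560,800,3),np.uint8)
A[:360,:480]=cv2.resize(s["color"][130:220,210:330,::-1],None,fx=4,fy=4,interpolation=cv2.INTER_CUBIC)
A[:,484:794]=cv2.resize(w["color"][:,:,::-1],(746,560))[:,218:528]
cv2.imwrite("pics/s2.png",A)
for n,c in(("side",s),("wrist",w)):
    for r in bot.landmark_of(n,"post_grip")[:1]: print(n,r["p"],r["pixel"],pt(c,r["pixel"],.086),proj(c,(.6002,.1095,.086)))
k=[]
for n,c,p0 in(("top",t,(408,211)),("side",s,(366,288))):
    for r in bot.landmark_of(n,"stick_knob"):
        print(n,r["p"],r["pixel"])
        if np.hypot(*(np.array(r["pixel"])-p0))<15:k.append((c,r["pixel"]))
if len(k)>1: print(tri(k))
print(bot.get_obs()["ee_pos"],bot.get_obs()["q"])
E
```

```text
side 0.27 [356.9, 224.8] [ 0.65352025 -0.19778574  0.086     ] [279.93602603 164.78770647]
wrist 0.91 [282.2, 166.0] [0.59777737 0.11589101 0.086     ] [284.16295841 172.56581602]
top 0.61 [443.0, 283.6]
top 0.48 [406.4, 212.6]
top 0.47 [472.2, 183.8]
side 0.66 [364.3, 290.6]
side 0.66 [448.4, 338.2]
side 0.62 [315.9, 362.5]
side 0.47 [257.7, 187.0]
[ 0.51534145 -0.39092366  0.15024923]
[0.60003103 0.0869493  0.22894517] [8.24309829e+00 1.29929595e+01 1.88552520e+01 9.59361160e+01
 4.52477649e-03 9.40555971e+01]
```

View pics/s2.png

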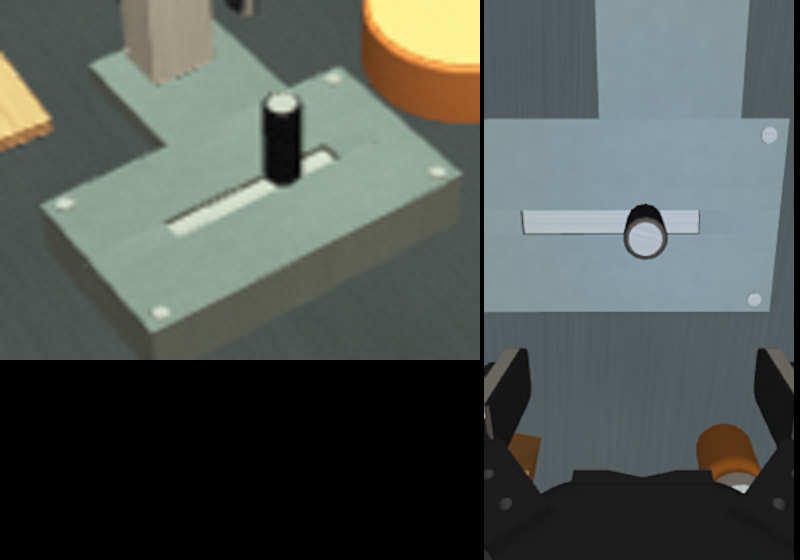

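The picture shows the post upright in the socket, with its grip down on the base top, and the fingers clear. Next I go to the grey control: half-closed fingers, approaching the knob from its left side.

Call:
send_rows(moves=[-0.2, -0.5, 0, 0, 0, -0.47, 0.5, -0.2, -1, 0, 0, 0, 0, 0.5, -0.2, -1, 0, 0, 0, 0, 0.5, -0.2, -1, 0, 0, 0, 0, 0.5, -0.2, -1, 0, 0, 0, 0, 0.5, -0.2, -1, 0, 0, 0, 0, 0.5, -0.2, -1, 0, 0, 0, 0, 0.5, -0.2, -1, 0, 0, 0, 0, 0.5])

```text
time: 19.82
ee_pos: [0.56, -0.1012, 0.2293]
tcp_rot: [-180.0, -0.0, 90.2]
wrist_force: [-0.2, 0.5, -0.2]
opening: 0.0214
grasp_force: 0.0
```

Call:
send_rows(moves=[-0.2, -1, 0, 0, 0, 0, 0.5, -0.2, -1, 0, 0, 0, 0, 0.5, -0.2, -1, 0, 0, 0, 0, 0.5, -0.2, -1, 0, 0, 0, 0, 0.5, -0.2, -1, 0, 0, 0, 0, 0.5, -0.2, -1, 0, 0, 0, 0, 0.5, -0.2, -1, 0, 0, 0, 0, 0.5, -0.2, -1, 0, 0, 0, 0, 0.5])

```text
time: 20.82
ee_pos: [0.5201, -0.3012, 0.2293]
tcp_rot: [-180.0, -0.0, 90.2]
wrist_force: [0.3, 0.2, -0.0]
opening: 0.021
grasp_force: 0.0
```

Call:
send_rows(moves=[-0.1, -1, 0, 0, 0, 0, 0.5, 0, 0, 0, 0, 0, 0, 0.5])

```text
time: 21.08
ee_pos: [0.5176, -0.3271, 0.2291]
tcp_rot: [-180.0, -0.0, 90.0]
wrist_force: [-1.0, 0.3, 0.6]
opening: 0.0215
grasp_force: 0.0
```

```bash
python3 - <<'E'
from h import *
w=cam("wrist");s=cam("side");t=cam("top")
k=[]
for n,c in(("wrist",w),("side",s),("top",t)):
    for q,z in(("stick_knob",.155),("control_pivot",.05)):
        for r in bot.landmark_of(n,q)[:3]:
            P=pt(c,r["pixel"],z)
            if np.hypot(P[0]-.517,P[1]+.393)<.04: print(n,q,round(r["p"],2),r["pixel"],P.round(4))
o=bot.get_obs();print(o["ee_pos"],o["tcp_rot"],o["opening"],o["wrist_force"])
save(w,"pics/w3.png",s=1)
E
```

```text
wrist stick_knob 0.89 [289.1, 290.5] [ 0.523  -0.3922  0.155 ]
wrist control_pivot 0.63 [282.1, 238.1] [ 0.517 -0.389  0.05 ]
side stick_knob 0.74 [367.4, 289.6] [ 0.5197 -0.3942  0.155 ]
side control_pivot 0.96 [358.7, 312.7] [ 0.5163 -0.3897  0.05  ]
[ 0.51795363 -0.32525608  0.22994775] [1.79988980e+02 2.94536281e-03 9.01784702e+01] 0.02134818488039091 [ 0.38685069 -0.55974163  0.57959938]
```

View pics/w3.png

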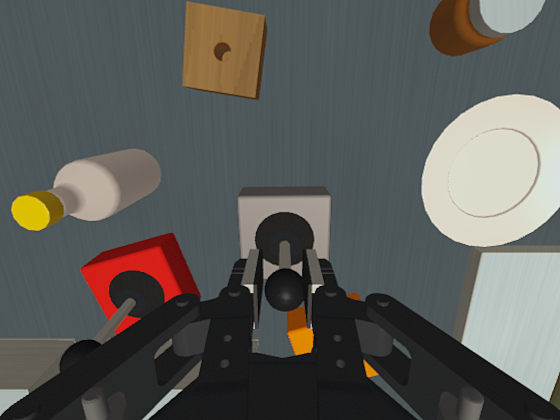

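The wrist picture shows the grey box with its black knob at (285,290), centred between the fingers and squared with the box. The red and orange look-alikes are off to the sides. I'm descending beside the knob.

Call:
send_rows(moves=[0, 0.1, -0.8, 0, 0, 0, 0.5, 0, 0, -1, 0, 0, 0, 0.5, 0, 0, -1, 0, 0, 0, 0.5, 0, 0, -0.8, 0, 0, 0, 0.5, 0, 0, -0.4, 0, 0, 0, 0.5, 0, -0.4, 0, 0, 0, 0, 0.5, 0, -0.4, 0, 0, 0, 0, 0.5, 0, 0, 0, 0, 0, 0, 0.5])

```text
time: 22.52
ee_pos: [0.518, -0.3444, 0.1305]
tcp_rot: [179.9, 0.0, 90.1]
wrist_force: [-0.3, -0.0, 0.6]
opening: 0.0212
grasp_force: 0.0
```

Call:
send_rows(moves=[0, -0.4, 0, 0, 0, 0, 0.5, 0, -0.4, 0, 0, 0, 0, 0.5, 0, -0.4, 0, 0, 0, 0, 0.5, 0, 0, 0, 0, 0, 0, 0.5])

```text
time: 23.02
ee_pos: [0.5177, -0.3741, 0.1296]
tcp_rot: [-180.0, 0.0, 90.1]
wrist_force: [0.1, 0.8, -0.1]
opening: 0.0214
grasp_force: 0.0
```

Call:
send_rows(moves=[0, -0.4, 0, 0, 0, 0, 0.5, 0, -0.4, 0, 0, 0, 0, 0.5, 0, -0.3, 0, 0, 0, 0, 0.5, 0, 0, 0, 0, 0, 0, 0.5])

```text
time: 23.52
ee_pos: [0.5177, -0.4013, 0.1296]
tcp_rot: [-180.0, 0.0, 90.1]
wrist_force: [1.6, 1.8, 0.4]
opening: 0.0216
grasp_force: 0.6
```

```bash
python3 - <<'E'
from h import *
s=cam("side");t=cam("top")
A=np.zeros((600,800,3),np.uint8)
a=cv2.resize(s["color"][60:360,180:440,::-1],None,fx=1.6,fy=2.0*.8);A[:480,:416]=a[:480,:416]
b=cv2.resize(s["color"][255:365,310:405,::-1],None,fx=4,fy=4,interpolation=cv2.INTER_CUBIC);A[:440,418:798]=b
cv2.imwrite("pics/s3.png",A)
f=[bot.get_obs()["wrist_force"] for _ in range(3)];print(f,bot.get_obs()["ee_pos"],bot.get_obs()["time"])
for r in bot.landmark_of("side","stick_knob")[:4]: print(r, pt(s,r["pixel"],.15))
E
```

```text
[array([-0.69959783,  3.3638358 ,  1.2675491 ]), array([-0.69959783,  3.3638358 ,  1.2675491 ]), array([-0.69959783,  3.3638358 ,  1.2675491 ])] [ 0.5178431  -0.40041065  0.12980977] 23.625
{'pixel': [451.3, 338.7], 'p': 0.94} [ 0.59356426 -0.56526426  0.15      ]
{'pixel': [378.4, 303.2], 'p': 0.55} [ 0.52133984 -0.42991439  0.15      ]
{'pixel': [314.1, 362.9], 'p': 0.53} [ 0.33576182 -0.46545719  0.15      ]
```

View pics/s3.png

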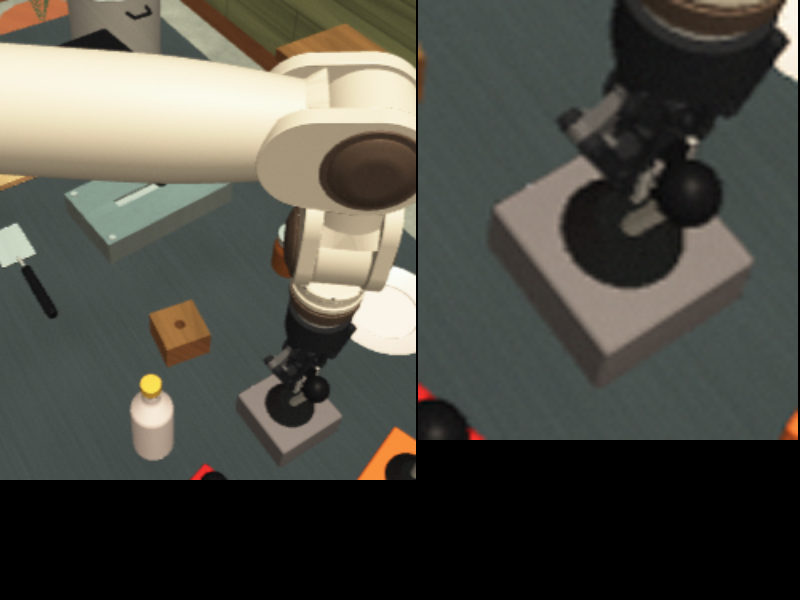

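The picture shows the grey control's stick leaning right, knob at y ≈ -0.43 (≈ 0.36 rad). I'm holding it and checking the heater.

Call:
send_rows(moves=[0, 0, 0, 0, 0, 0, 0.5, 0, 0, 0, 0, 0, 0, 0.5, 0, 0, 0, 0, 0, 0, 0.5, 0, 0, 0, 0, 0, 0, 0.5, 0, 0, 0, 0, 0, 0, 0.5, 0, 0, 0, 0, 0, 0, 0.5, 0, 0, 0, 0, 0, 0, 0.5, 0, 0, 0, 0, 0, 0, 0.5])

```text
time: 24.68
ee_pos: [0.5178, -0.4007, 0.1298]
tcp_rot: [-180.0, -0.0, 90.1]
wrist_force: [-0.1, 2.9, -0.3]
opening: 0.0211
grasp_force: 1.1
```

Call:
send_rows(moves=[0, 0, 0, 0, 0, 0, 0.5, 0, 0, 0, 0, 0, 0, 0.5, 0, 0, 0, 0, 0, 0, 0.5, 0, 0, 0, 0, 0, 0, 0.5, 0, 0, 0, 0, 0, 0, 0.5, 0, 0, 0, 0, 0, 0, 0.5])

```text
time: 25.42
ee_pos: [0.5178, -0.4007, 0.1298]
tcp_rot: [-180.0, -0.0, 90.1]
wrist_force: [-0.3, 3.5, 0.3]
opening: 0.0214
grasp_force: 1.1
```

```bash
python3 - <<'E'
from h import *
t=cam("top");im=t["color"].astype(int).sum(2)
for r in bot.trace("top","heater")[:2]: print(r["p"],r["extent"])
# dark extent along the row of the head
row=im[184];xs=np.nonzero(row<90)[0];xs=xs[xs<300];print(xs.min(),xs.max(),[pt(t,(xs.max(),184),.201)])
print(bot.get_obs()["time"],bot.get_obs()["wrist_force"])
E
```

```text
0.71 [95.4, 151.3, 187.1, 209.5]
95 187 [array([0.59069978, 0.18318303, 0.201     ])]
25.525 [-0.1014223   2.00300335 -0.23464913]
```

The heater head has moved from px 157 to px 187, roughly 85 mm or more. I'm releasing the stick now.

Call:
send_rows(moves=[0, 0.8, 0, 0, 0, 0, 0.5, 0, 1, 0, 0, 0, 0, 0.5, 0, 1, 0, 0, 0, 0, 0.5, 0, 0.6, 0.4, 0, 0, 0, 0.5, 0, 0, 1, 0, 0, 0, 0.5, 0, 0, 1, 0, 0, 0, 0.5, 0, 0, 1, 0, 0, 0, 0.5, 0, 0, 0.6, 0, 0, 0, 0.5])

```text
time: 26.52
ee_pos: [0.5181, -0.3162, 0.2319]
tcp_rot: [179.9, 0.1, 90.1]
wrist_force: [-0.3, 0.9, -0.3]
opening: 0.0217
grasp_force: 0.0
```

Call:
send_rows(moves=[0, 0, 0, 0, 0, 0, 0.5, 0, 0, 0, 0, 0, 0, 0.5, 0, 0, 0, 0, 0, 0, 0.5, 0, 0, 0, 0, 0, 0, 0.5, 0, 0, 0, 0, 0, 0, 0.5, 0, 0, 0, 0, 0, 0, 0.5, 0, 0, 0, 0, 0, 0, 0.5, 0, 0, 0, 0, 0, 0, 0.5])

```text
time: 27.52
ee_pos: [0.5178, -0.3157, 0.2298]
tcp_rot: [180.0, 0.0, 90.1]
wrist_force: [-0.0, 0.0, -0.6]
opening: 0.0213
grasp_force: 0.0
```

```bash
python3 - <<'E'
from h import *
t=cam("top");s=cam("side")
for r in bot.trace("top","heater")[:1]: print(r["p"],r["extent"])
for n,c in(("top",t),("side",s)):
    for q,z in(("stick_knob",.155),("post_grip",.086),("bottle",0),("jar",0)):
        for r in bot.landmark_of(n,q)[:3]: print(n,q,round(r["p"],2),pt(c,r["pixel"],z).round(3))
save(s,"pics/end.png",s=1.4)
print(bot.get_obs()["time"],bot.get_obs()["wrist_force"],bot.get_obs()["ee_pos"])
E
```

```text
0.74 [61.5, 156.7, 157.7, 210.2]
top stick_knob 0.56 [ 0.332 -0.462  0.155]
top stick_knob 0.45 [ 0.593 -0.568  0.155]
top post_grip 0.46 [0.599 0.102 0.086]
top jar 0.57 [ 0.705 -0.16   0.   ]
side stick_knob 0.93 [ 0.588 -0.558  0.155]
side stick_knob 0.86 [ 0.52  -0.389  0.155]
side stick_knob 0.59 [ 0.335 -0.467  0.155]
side post_grip 0.77 [0.597 0.101 0.086]
side bottle 0.77 [ 0.337 -0.322  0.   ]
side jar 0.39 [ 0.722 -0.141  0.   ]
28.075 [-0.35092769  0.48200132 -0.03808592] [ 0.51779929 -0.3157079   0.22977518]
```

View pics/end.png

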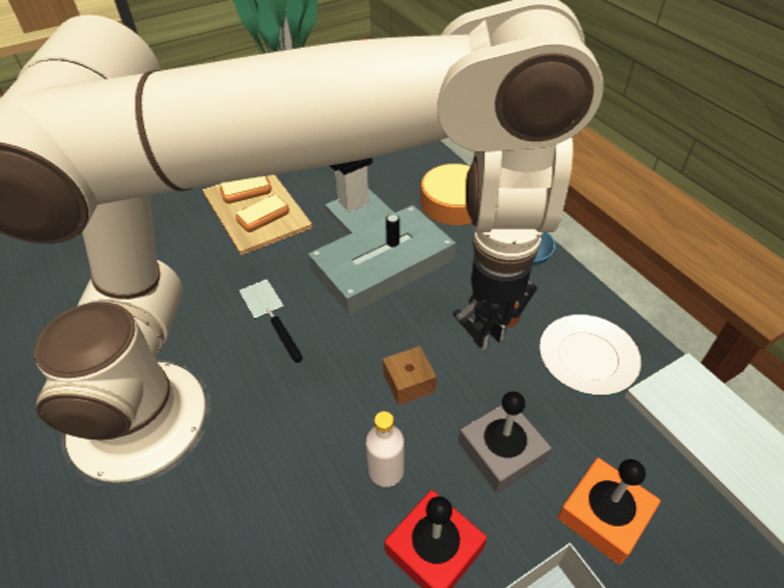

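The last picture shows the post upright in the base at (392,230) and the grey control's stick back upright at (512,405). The heater is parked again and everything else stands as before, so I'm handing in.

```bash
python3 -c "
from workcell import bot
print(bot.job_done())"
```

```text
the job is handed in; nothing more can be done
None
```

I handed the job in after about 28 s of robot time: the post is fully home and upright in the socket, the stick was held right for about two seconds with the heater head travelling out and back, and nothing else on the counter was moved.

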